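# Clamp a pump bottle in the crank vise

### The arm

A 6-joint arm with a two-finger parallel gripper is mounted at the origin on a cart in front of the work surface, level with it; the furniture and walls round the work are solid. World frame = base frame: x ahead of the robot, y to its left, z up, the work surface at z = 0. Lengths are in mm, angles in rad, forces in N, time in s.
With the tool pointing down it reaches from about 350 to 975 mm from the base axis. Payload 7.1 kg.
Tool frame: the origin (TCP) lies midway between the tips of the shut fingers; the grasp point (between the pads) lies 19 mm behind it (ctrl.grasp_offset is the distance from the TCP to the grasp point, in mm); z points along the fingers, y is the line along which they close (so a half turn about z gives the same grasp; the last joint's range is limited). The gripper opens to 88 mm and grips with 3 to 60 N. Pads are 20 mm wide; open, the fingers measure 115 mm over their backs; the gripper's body (75 mm by 178 mm) begins 61 mm behind the grasp point.
Start: joints at [-1.341, 0.423, 1.63, -0, 1.089, -0.019], TCP at [153.92, -605.734, 222.675] pointing down, gripper open.
Joint ranges: [-3, 3], [-0.9, 2.11], [0.09, 2.58], [-1.31, 4.45], [0.11, 2.69], [-2.54, 2.54]. Speed limits (rad/s): [2.39, 2.39, 3.01, 3.14, 3.14, 3.14].

### API

Orientations are given as a rotation vector (axis times angle).
In Python, from workcell import ctrl gives the robot as it stands. The module is installed in compiled form; this text tells all that it offers.
- The arm moves only by the tool servo_tool, never from a script. Its argument "rows" is a list of rows, each a list of 7 numbers: the turn, a rotation vector about the tool's x, y, z as a fraction of full scale, then the shift along the tool's x, y, z as a fraction of full scale, then the finger opening in mm, from 0 to 87.8. A call has 1 to 10 rows; each row is the pose to reach, as a shift and turn from the pose commanded when the call began, along the tool's axes at that moment; what a row does not reach only later rows make up. Full scale, the value 1, is 20 cm for a shift and 1.5 rad for a turn. A row lasts 1/8 s, in which the tool goes at most 62.5 mm and 10.7 degrees, less where a joint would pass 70% of its speed; a pose out of reach is approached as far as the arm can. A call with a number of a shift or a turn outside -1 to 1 is refused whole. A call with a gripper value outside its range is refused whole. The fingers move at their own pace and stop on an object; the grip force is fixed at half the most. Time passes only in rows, so rows that repeat a pose let the fingers close. It gives the time, the measured TCP pose, the force, the opening and the grip force at its end, in the units of the state.
- ctrl.get_obs(): the state, without advancing time (a new reading comes with each control period).
- ctrl.get_image(name): name is "scene" or "top" or "wrist"; returns (picture, depth): 400x640x3 uint8, red, green, blue; 400x640 float32, mm along the optical axis (not along the pixel's ray), 0 where there is no reading.
- ctrl.camera_info(name): a dict with "intrinsics" (3x3 intrinsics, pixels), "k1" (the pictures are not rectified: a ray, as slopes to the right and down, at radius r is drawn at 1 + k1 r^2 times it, then the intrinsics apply), "R" (3x3) and "t" (3): a world point X has camera coordinates R X + t. Camera axes: x right, y down, z forward; pixel columns grow to the right and rows downward; lengths in mm; the calibration is good to about 2 mm. A picture is of the moment at which its call begins: read the wrist's pose just before it. camera_info takes no time and is no camera call; for the wrist camera it gives the pose at the moment of the call.
- ctrl.close_job(): hands the job in; it is judged then, once.
The state is a dict: "t": time; "qpos": joint angles; "qvel": joint speeds; "joint_torque": joint torques, N m; "ee_pos": TCP position; "orientation": TCP orientation; "ft_force": force on the tool from outside, world axes, zero at the start; "moment": the same for the moment, N m; "width": finger opening in mm; "grasp_force": force on a finger pad.
Only numpy, scipy, OpenCV 4.12 (cv2) and the standard library are available. Lean on these libraries where they do the work, as an engineer would, in place of code of your own. Each camera call takes 0.05 s, during which the arm holds its last target. There are 200 camera calls.

### The job

The pump head of the lotion bottle with the long spout is stuck, so the bottle must be held for opening. Stand the bottle upright on the bed of the small vise between the jaw and the V-shaped block, let go of it, and then wind the crank until the jaw grips the bottle firmly against the block, without crushing it. Let go of the crank and leave the other things on the worktop standing where they are.

Things in the scene. Friction and masses are not known exactly. Their poses are not given: they have to be found in the camera images.
- bottle: White pump bottle with a thin spout at the top, 164 mm high, 0.3 kg. Origin at its underside, z up. Round body (62 mm wide, to z 105 mm) and round collar (42 mm wide, z 105 to 144 mm; grip it at z 127 mm) share an axis at x 0, y +4 mm. The head (28 mm wide) ends at z 164 mm; its spout, 8 mm wide, points to -y at z 151 to 162 mm, 39 mm out from the axis: close the fingers along x.
- vise: Small grey vise fixed to the worktop, 112 mm (x) by 290 mm (y); origin on the worktop, z up; bed 12 mm thick. At -y a block with a shallow black V face, 60 mm high; at +y a gear head 62 mm high under the crank; the jaw slides between on two bars, 78 mm clear of each other. The V block (not listed) is set anew each time: a bottle in it has its axis at y = -50 to -62 mm; feel where.
- bay (a point): Point on the top face of the vise's bed, on the middle line, 40 mm from the vise's origin towards the V block. A bottle whose axis stands here is clear of the V block and of the jaw as it stands at the start. Axes as the vise's.
- jaw: The vise's sliding jaw, a grey upright plate, 106 mm wide, 60 mm high, 37 mm thick with the black pad on its front. The pad is sprung: it gives by 4 mm for each 100 N of grip, 9 mm at most. Origin at the foot of the pad's front face (unpressed), on the bed. It slides along the vise's -y towards the V block, 30 mm for each turn of the crank.
- crank_hub (a point): Point on the crank's upright turning axis, at the height (z) of 100 mm above the worktop, 115 mm from the vise's origin along the vise's +y.
- knob_grip (a point): Point on the axis of the crank's knob, 120 mm above the worktop, where to grip it. The knob is an upright black cylinder, 29 mm wide, 87 to 147 mm above the worktop, 50 mm from the crank's axis; it spins freely on its pin, so the hand need not turn. Under it is the flat 18 mm wide steel crank arm, 77 to 85 mm above the worktop.
- crank (a joint): Angle of the crank, rad, 0 to 16, growing clockwise seen from above, which closes the jaw (4.775 mm per rad). Starts at 0.2 to 4; the bottle is pinched from 11.4 to 14.2 on, the grip growing by 100 N in about 0.9 rad. Turning free drags 5 N at the knob; stopped after a slow pull, the held knob still pushes back 2 to 5 N; at 7 to 11 N the grip is firm and stays; at 16 N (160 N of grip) it crushes.
- lotion: Bystander: white pump bottle with a plain round black top and no spout, 70 mm wide, 180 mm high, upright. Origin at its underside.
- roller: Bystander: dark roll-on bottle with a domed cap, 42 mm wide, 106 mm high. Origin at its underside.
- cup: Bystander: white measuring cup, 64 mm wide, 61 mm high. Origin at its underside.
- tape: Bystander: roll of white tape lying flat, 68 mm wide, 25 mm high. Origin at its underside.

How it is judged:
By the outcome, as a careful person would: the job done as asked, in the order asked, and still so for the second after the job is handed in, with the robot touching nothing.
It also fails if it takes over 72 s, if anything falls off the work surface, if the arm or the gripper's body presses on something with over 40 N, if the wrist force passes 120 N, or if a joint passes its speed limit or range.

## Working session

There is one attempt and no reset: what is moved stays moved. The work goes in short steps, Python scripts to look and compute and a tool call to move; the robot and the scene stay as the last step left them, time stands still between calls to the robot, and variables do not carry over. Pictures are saved under pics/ and viewed, at most 10 in all, crops included, and the job is handed in when it is done.

Besides the shell and the picture viewer there is one more tool, called after "Request:" as a command line: name --pt "numbers of a row" for each row, then --argument value for the rest. servo_tool: Moves the arm, as the interface text tells. Its arguments: {"type":"object","properties":{"rows":{"type":"array","items":{"type":"array","items":{"type":"number"}}}},"required":["rows"]}

```bash
mkdir -p pics
cat > h.py <<'E'
import numpy as np, cv2
from workcell import ctrl
from scipy.spatial.transform import Rotation as Ro
def info(n):
    c=ctrl.camera_info(n); return np.array(c["intrinsics"]),c["k1"],np.array(c["R"]),np.array(c["t"])
def slopes(ci,uv):
    K,k1=ci[:2]; uv=np.atleast_2d(np.array(uv,float))
    d=np.c_[(uv[:,0]-K[0,2])/K[0,0],(uv[:,1]-K[1,2])/K[1,1]]; s=d.copy()
    for _ in range(20): s=d/(1+k1*(s**2).sum(1,keepdims=True))
    return s
def plane(ci,uv,z):
    s=slopes(ci,uv); R,t=ci[2:]; C=-R.T@t
    D=np.c_[s,np.ones(len(s))]@R
    return C+D*((z-C[2])/D[:,2])[:,None]
def cloud(ci,depth):
    v,u=np.mgrid[:400,:640]; s=slopes(ci,np.c_[u.ravel(),v.ravel()])
    d=depth.ravel()[:,None]; P=(np.c_[s,np.ones(len(s))]*d-ci[3])@ci[2]
    P[depth.ravel()<=0]=np.nan
    return P.reshape(400,640,3)
E
python3 - <<'E'
from h import *
o=ctrl.get_obs(); print(o["t"],o["ee_pos"],o["orientation"],o["width"],ctrl.grasp_offset)
for n in("scene","top"):
    ci=info(n); im,d=ctrl.get_image(n); np.savez(f"{n}.npz",im=im,d=d)
    cv2.imwrite(f"pics/{n}.png",im[:,:,::-1]); print(n,ci)
E
```

```text
0.0 [ 153.77716874 -605.2244114   221.93040028] [-3.11587507e+00 -3.89560752e-01  2.48270121e-04] 87.58080418685904 18.700000000000003
scene (array([[446.30632894,   0.        , 319.64069888],
       [  0.        , 446.30632894, 202.30347279],
       [  0.        ,   0.        ,   1.        ]]), -0.07747126005472896, array([[-0.68261309, -0.7306761 , -0.01232148],
       [-0.48103465,  0.46195777, -0.7451179 ],
       [ 0.55013184, -0.50270017, -0.66681894]]), array([495.10700643, 297.07087151, 835.32535751]))
top (array([[374.62403833,   0.        , 316.94627161],
       [  0.        , 374.62403833, 201.58675953],
       [  0.        ,   0.        ,   1.        ]]), -0.01539701445297618, array([[ 0.0966737 , -0.99531414, -0.00199009],
       [-0.97444452, -0.09423896, -0.20390415],
       [ 0.20276114,  0.0216514 , -0.97898883]]), array([112.19383991, 568.23065522, 874.5265429 ]))
```

View pics/top.png

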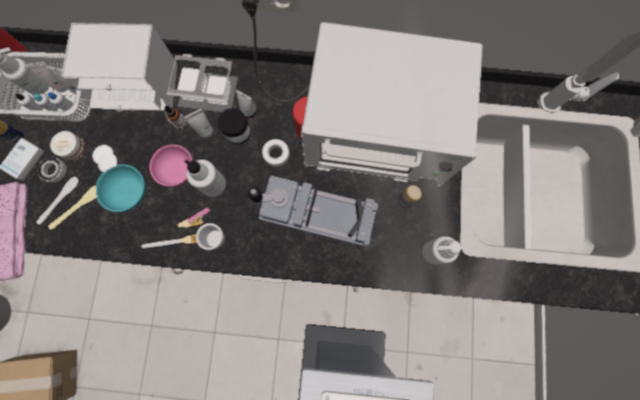

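View pics/scene.png

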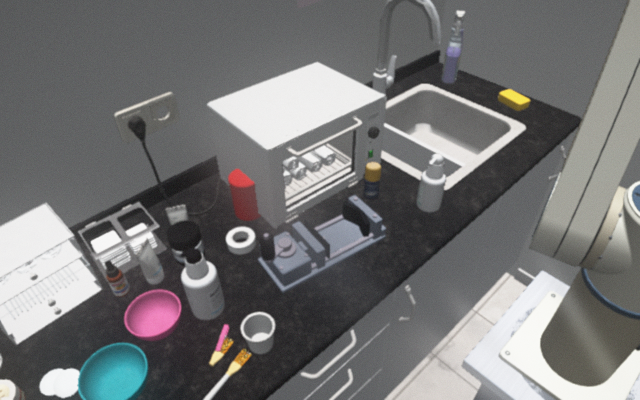

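The top view shows the vise from (262,195) to (375,225), with the gear head and knob on the left (knob at about 255,195) and the V block on the right. The target bottle is at (441,250). The roller at (412,195), the tape at (275,152), the lotion at (205,178) and the cup at (209,237) are bystanders.

Run:
```python
from h import *
f=np.load("top.npz"); g=np.load("scene.npz")
a=cv2.resize(f["im"][165:275,235:475],None,fx=3.3,fy=3.3,interpolation=cv2.INTER_CUBIC)
b=cv2.resize(g["im"][140:290,240:460],None,fx=1.5,fy=1.5,interpolation=cv2.INTER_CUBIC)
b=cv2.resize(b,(330,225))
c=np.zeros((a.shape[0]+225,a.shape[1],3),np.uint8);c[:a.shape[0]]=a;c[a.shape[0]:,:330]=b
cv2.imwrite("pics/crop.png",c[:,:,::-1])
P=cloud(info("top"),f["d"])
def st(n,u0,u1,v0,v1,z0,z1):
    q=P[v0:v1,u0:u1].reshape(-1,3); q=q[(q[:,2]>z0)&(q[:,2]<z1)]
    if len(q): print(n,len(q),q.mean(0).round(1),q.min(0).round(),q.max(0).round())
st("bot head",415,470,230,270,145,175)
st("bot collar",415,470,230,270,115,142)
st("bot body",415,470,230,270,20,105)
st("knob",240,275,180,210,125,160)
st("crankarm",240,310,175,230,70,90)
st("vise hi",255,385,170,250,50,66)
st("vise all",255,385,170,250,6,66)
st("counter",330,420,245,262,-20,20)
st("roller",400,425,180,210,20,115)
Q=cloud(info("scene"),g["d"]);P=Q
st("S knob",250,280,225,265,100,160)
st("S bothead",410,450,145,215,145,175)
st("S botcol",410,450,145,215,110,142)
```

```text
bot head 192 [ 461.5 -134.2  158.6] [ 450. -156.  145.] [ 477. -104.  165.]
bot collar 105 [ 458.4 -133.2  130.1] [ 443. -156.  115.] [ 481. -124.  142.]
bot body 447 [ 457.7 -126.5   79.2] [ 432. -171.   20.] [ 494. -111.  104.]
knob 113 [542.2 308.6 142.5] [531. 297. 125.] [558. 326. 154.]
crankarm 628 [545.1 228.6  76.3] [492. 182.  70.] [597. 302.  90.]
vise hi 1027 [551.  244.6  61.2] [467.   4.  50.] [655. 308.  66.]
vise all 3681 [538.  161.   31.5] [443.  -1.   6.] [655. 314.  66.]
counter 1525 [446.4   7.3   0.7] [ 415. -108.   -5.] [478. 123.  19.]
roller 343 [588.4 -56.9  81.8] [572. -85.  20.] [644. -42. 109.]
S knob 297 [539.8 315.4 128.7] [531. 299. 100.] [560. 325. 153.]
S bothead 125 [ 460.7 -132.7  156.8] [ 451. -153.  145.] [ 477. -106.  166.]
S botcol 184 [ 457.7 -132.4  124.4] [ 443. -154.  110.] [ 483. -123.  142.]
```

View pics/crop.png

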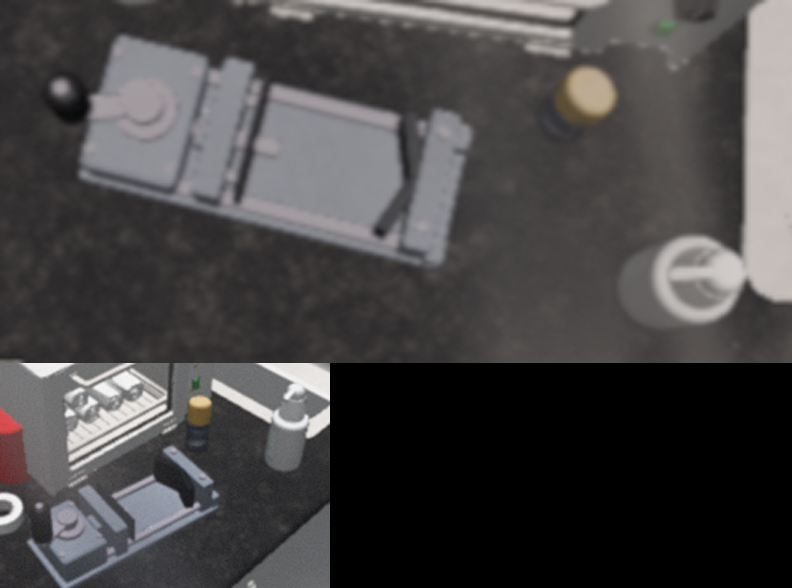

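The crop shows the V block's V opening left towards the jaw, the knob left of the hub at crop (68,97), and the spout pointing left (world +y) from the head at crop (725,270). Next I fit the bottle's axis and the vise's frame.

Run:
```python
from h import *
from scipy.optimize import least_squares
f=np.load("top.npz"); g=np.load("scene.npz")
PT=cloud(info("top"),f["d"]); PS=cloud(info("scene"),g["d"])
def sel(P,lo,hi):
    q=P.reshape(-1,3); return q[np.all((q>lo)&(q<hi),1)]
def circ(q,r,c0):
    s=least_squares(lambda c:np.hypot(q[:,0]-c[0],q[:,1]-c[1])-r,c0,loss="soft_l1",f_scale=1.5)
    return s.x.round(1),np.median(np.abs(s.fun)).round(2),len(q)
for n,P in(("T",PT),("S",PS)):
    print(n,"body",circ(sel(P,[410,-190,20],[510,-90,95]),31,[463,-140]))
    print(n,"collar",circ(sel(P,[435,-165,112],[490,-110,138]),21,[463,-140]))
    q=sel(P,[435,-175,150],[490,-90,163]); print(n,"spouthead",q.mean(0).round(1),np.percentile(q,[2,98],axis=0).round(0).tolist())
    sp=q[q[:,1]>-122]; print("spout",len(sp),sp.mean(0).round(1),sp[:,1].max())
    print(n,"knob",circ(sel(P,[515,280,95],[575,340,140]),14.5,[542,310]))
    q=sel(P,[515,280,144],[575,340,156]); print("knobtop",q.mean(0).round(1) if len(q) else 0,len(q))
    q=sel(P,[440,-20,6],[660,330,66])
    m=np.zeros((300,440),np.uint8); ij=((q[:,:2]-[400,-60])/1).astype(int); m[ij[:,0],ij[:,1]]=255
    m=cv2.morphologyEx(m,cv2.MORPH_CLOSE,np.ones((9,9)));m=cv2.morphologyEx(m,cv2.MORPH_OPEN,np.ones((25,25)))
    k,l,s,ce=cv2.connectedComponentsWithStats(m); i=1+s[1:,4].argmax()
    r=cv2.minAreaRect(np.argwhere(l==i).astype(np.float32)); print("rect",np.array(r[0])+[400,-60],r[1:])
    for nm,z0,z1 in(("gear/jaw/block tops",56,66),("hubtop",66,100)):
        q=sel(P,[440,-20,z0],[640,330,z1]); h=np.c_[q[:,0],q[:,1]]
        print(nm,len(q),h.mean(0).round(1),np.median(q[:,2]))
```

```text
T body (array([ 463.8, -143.3]), np.float64(0.32), 250)
T collar (array([ 464.3, -144.9]), np.float64(0.88), 91)
T spouthead [ 461.5 -133.7  158.7] [[450.0, -154.0, 153.0], [476.0, -106.0, 163.0]]
spout 36 [ 458.8 -112.9  158.9] -104.42635468599407
T knob (array([546.1, 311.9]), np.float64(0.23), 68)
knobtop [545.4 309.4 147.5] 58
rect [532.31750488 128.97467041] ((129.15293884277344, 112.04705810546875), 81.20259094238281)
gear/jaw/block tops 911 [550.  255.3] 62.432096872282045
hubtop 1423 [535.9 158.1] 72.41207725084458
S body (array([ 465.7, -145.3]), np.float64(0.87), 563)
S collar (array([ 466.7, -146.8]), np.float64(1.18), 150)
S spouthead [ 461.1 -131.9  158.4] [[452.0, -149.0, 151.0], [474.0, -106.0, 163.0]]
spout 22 [ 459.2 -111.3  157.7] -105.61429432012129
S knob (array([547.8, 310. ]), np.float64(0.55), 220)
knobtop [544.  312.4 147.2] 60
rect [540.9818573  101.10957336] ((88.52030181884766, 78.01425170898438), 85.36454010009766)
gear/jaw/block tops 999 [532.3 225.8] 61.593023593719515
hubtop 1369 [535.7 170.8] 71.73763600108718
```

Run:
```python
from h import *
f=np.load("top.npz"); g=np.load("scene.npz")
PT=cloud(info("top"),f["d"]); PS=cloud(info("scene"),g["d"])
def sel(P,lo,hi):
    q=P.reshape(-1,3); return q[np.all((q>lo)&(q<hi),1)]
for n,P in(("T",PT),("S",PS)):
    q=sel(P,[440,-30,5],[640,296,82])
    m=np.zeros((300,440),np.uint8); ij=((q[:,:2]-[400,-60])).astype(int); m[ij[:,0],ij[:,1]]=255
    m=cv2.morphologyEx(m,cv2.MORPH_CLOSE,np.ones((9,9)));m=cv2.morphologyEx(m,cv2.MORPH_OPEN,np.ones((15,15)))
    k,l,s,ce=cv2.connectedComponentsWithStats(m); i=1+s[1:,4].argmax()
    r=cv2.minAreaRect(np.argwhere(l==i).astype(np.float32)); print(n,"rect",np.array(r[0])+[400,-60],r[1:])
    # top faces
    for nm,z0,z1,y0,y1 in(("gear",58,66,180,330),("block",69,76,-30,60),("jaw",69,76,100,200),("hub",78,92,150,290),("bed",9,15,20,160)):
        q=sel(P,[440,y0,z0],[640,y1,z1])
        if len(q)<20: print(nm,len(q));continue
        m[:]=0; ij=((q[:,:2]-[400,-60])).astype(int); m[ij[:,0],ij[:,1]]=255
        m=cv2.morphologyEx(m,cv2.MORPH_CLOSE,np.ones((7,7)));m=cv2.morphologyEx(m,cv2.MORPH_OPEN,np.ones((5,5)))
        k,l,s,ce=cv2.connectedComponentsWithStats(m)
        if k<2: print(nm,"none");continue
        i=1+s[1:,4].argmax()
        r=cv2.minAreaRect(np.argwhere(l==i).astype(np.float32)); print(" ",nm,len(q),(np.array(r[0])+[400,-60]).round(1),np.round(r[1],1),round(r[2],1))
```

```text
T rect [537.01882935 160.28222656] ((282.9198303222656, 112.38597869873047), 81.49542236328125)
  gear 861 [553.  263.6] [ 72.2 104.6] 81.0
  block 375 [519.6  48.6] [ 28.4 103.7] 82.4
  jaw 197 [565.5 193. ] [55. 12.] -0.0
  hub 164 [552.5 268.5] [41. 27.] 90.0
  bed 1138 [533.  113.4] [100.6  77.9] 81.9
S rect [525.31300354  92.44818115] ((118.41303253173828, 109.20674896240234), 81.99527740478516)
  gear 769 [526.5 266.5] [77. 53.] 90.0
  block 288 [520.6  47.6] [ 28.2 105.1] 81.7
  jaw 188 [568. 194.] [10. 58.] 90.0
  hub 188 [554. 268.] [40. 26.] 90.0
  bed 1020 [540.3 104. ] [101.3  76.4] 80.2
```

Run:
```python
from h import *
ci=info("top")
for n,c,z in(("hubtop",(143,103),92),("knobtop",(64,90),147),("bed corner -y",(434,265),12),("bed corner-y up",(472,132),70),("gear a",(118,38),62),("gear b",(80,176),62),("gear c",(208,60),62),("gear d",(172,185),62)):
    print(n,plane(ci,[(235+(c[0]+.5)/3.3-.5,165+(c[1]+.5)/3.3-.5)],z).round(1))
f=np.load("top.npz"); P=cloud(ci,f["d"])
# profile along middle line
d=np.array([.146,.9893]); e=np.array([.9893,-.146]); O=np.array([537.,160.])
q=P.reshape(-1,3); r=q[:,:2]-O; s=r@d; w=r@e
for lo,hi,nm in((-8,8,"mid"),(-50,-42,"side")):
    m=(w>lo)&(w<hi)&(np.abs(s)<200)&(q[:,2]<170)
    for k in range(-160,180,4):
        mm=m&(s>=k)&(s<k+4)
        if mm.sum(): print(nm,k,q[mm,2].min().round(),q[mm,2].max().round(),end="; ")
    print()
```

```text
hubtop [[552.8 260.5  92. ]]
knobtop [[545.  308.4 147. ]]
bed corner -y [[463.8  31.3  12. ]]
bed corner-y up [[559.1  17.   70. ]]
gear a [[607.9 289.4  62. ]]
gear b [[499.3 304.6  62. ]]
gear c [[597.2 219.2  62. ]]
gear d [[499.2 235.6  62. ]]
mid -160 -3.0 4.0; mid -156 -3.0 3.0; mid -152 -2.0 3.0; mid -148 -2.0 4.0; mid -144 -4.0 12.0; mid -140 10.0 16.0; mid -136 10.0 14.0; mid -128 70.0 74.0; mid -124 70.0 74.0; mid -120 71.0 74.0; mid -116 68.0 77.0; mid -112 69.0 76.0; mid -108 69.0 76.0; mid -104 68.0 75.0; mid -100 9.0 75.0; mid -96 11.0 30.0; mid -92 10.0 16.0; mid -88 11.0 15.0; mid -84 11.0 16.0; mid -80 10.0 15.0; mid -76 10.0 16.0; mid -72 11.0 14.0; mid -68 11.0 16.0; mid -64 10.0 15.0; mid -60 10.0 17.0; mid -56 11.0 14.0; mid -52 12.0 15.0; mid -48 12.0 16.0; mid -44 11.0 15.0; mid -40 10.0 16.0; mid -36 7.0 15.0; mid -32 10.0 15.0; mid -28 9.0 13.0; mid -24 10.0 15.0; mid -20 9.0 14.0; mid -16 9.0 15.0; mid -12 11.0 17.0; mid -8 9.0 14.0; mid -4 11.0 15.0; mid 0 9.0 45.0; mid 4 9.0 48.0; mid 8 12.0 44.0; mid 12 8.0 45.0; mid 16 11.0 72.0; mid 20 70.0 74.0; mid 2
[... 1623 characters left out ...]
2.0; side 36 70.0 74.0; side 40 72.0 75.0; side 44 71.0 75.0; side 48 72.0 73.0; side 52 69.0 76.0; side 56 13.0 29.0; side 60 26.0 33.0; side 64 11.0 32.0; side 68 12.0 62.0; side 72 46.0 62.0; side 76 60.0 65.0; side 80 61.0 65.0; side 84 61.0 64.0; side 88 61.0 62.0; side 92 61.0 66.0; side 96 60.0 66.0; side 100 60.0 67.0; side 104 60.0 66.0; side 108 61.0 63.0; side 112 59.0 66.0; side 116 60.0 63.0; side 120 59.0 66.0; side 124 62.0 64.0; side 128 60.0 69.0; side 132 59.0 65.0; side 136 60.0 63.0; side 140 14.0 61.0; side 144 12.0 13.0; side 148 -1.0 14.0; side 152 0.0 3.0; side 156 -0.0 4.0; side 160 -1.0 4.0; side 164 -2.0 3.0; side 168 -1.0 2.0; side 172 -3.0 2.0; side 176 -2.0 3.0;
```

Run:
```python
from h import *
for n in("top","scene"):
    f=np.load(n+".npz"); P=cloud(info(n),f["d"]); q=P.reshape(-1,3)
    for z0,z1 in((30,130),(130,190),(190,330)):
        m=(q[:,2]>z0)&(q[:,2]<z1)
        for y0 in(-100,0,60,120,160,200,240):
            k=m&(q[:,1]>y0)&(q[:,1]<y0+(60 if 0<=y0<120 else 40))&(q[:,0]>612)&(q[:,0]<900)
            if k.sum()>5: print(n,z0,y0,np.percentile(q[k,0],1).round(),k.sum(),end="; ")
        k=m&(q[:,0]>480)&(q[:,0]<640)&(q[:,1]>335)&(q[:,1]<480)
        if k.sum()>5: print("\n  lotion zone",z0,k.sum(),np.percentile(q[k],[1,99],axis=0).round().tolist())
```

```text
top 30 -100 643.0 175; top 30 0 649.0 324; top 30 60 652.0 349; top 30 120 654.0 238; top 30 160 655.0 235; top 30 200 657.0 331; top 30 240 747.0 53; 
  lotion zone 30 649 [[552.0, 414.0, 32.0], [617.0, 477.0, 128.0]]
top 130 -100 643.0 124; top 130 160 657.0 127; top 130 200 656.0 40; 
  lotion zone 130 327 [[566.0, 428.0, 131.0], [601.0, 464.0, 182.0]]
top 190 -100 643.0 2274; top 190 0 616.0 3476; top 190 60 619.0 3408; top 190 120 622.0 2272; top 190 160 656.0 2116; top 190 200 656.0 232; scene 30 -100 644.0 751; scene 30 0 650.0 742; scene 30 60 653.0 825; scene 30 120 655.0 314; scene 30 160 657.0 586; scene 30 200 658.0 1388; scene 30 240 749.0 234; 
  lotion zone 30 1259 [[553.0, 418.0, 32.0], [606.0, 480.0, 129.0]]
scene 130 -100 644.0 178; scene 130 60 710.0 75; scene 130 160 658.0 501; scene 130 200 658.0 777; 
  lotion zone 130 548 [[567.0, 431.0, 131.0], [596.0, 469.0, 181.0]]
scene 190 -100 643.0 896; scene 190 0 617.0 1672; scene 190 60 620.0 1789; scene 190 120 623.0 1290; scene 190 160 657.0 1708; scene 190 200 658.0 847;
```

Request:
servo_tool --pt "0 0 0 0.25 -0.22 0 87.8" --pt "0 0 0 0.5 -0.44 0 87.8" --pt "0 0 0 0.75 -0.67 0 87.8" --pt "0 0 0 1 -0.89 0 87.8" --pt "0 0 0 1 -0.89 0 87.8"

```text
t: 0.72
ee_pos: [304.9, -381.2, 222.5]
orientation: [-3.116, -0.394, 0.001]
ft_force: [-0.2, -0.4, 1.1]
width: 88.1
grasp_force: 0.0
```

Request:
servo_tool --pt "0 0 -0.12 0.25 -0.22 0 87.8" --pt "0 0 -0.24 0.5 -0.44 0 87.8" --pt "0 0 -0.36 0.75 -0.67 0 87.8" --pt "0 0 -0.48 1 -0.89 0 87.8" --pt "0 0 -0.6 1 -0.89 0 87.8" --pt "0 0 -0.72 1 -0.89 0 87.8" --pt "0 0 -0.84 1 -0.89 0 87.8" --pt "0 0 -0.995 1 -0.89 0 87.8" --pt "0 0 -0.995 1 -0.89 0 87.8"

```text
t: 1.85
ee_pos: [454.0, -162.9, 222.5]
orientation: [-2.021, -2.405, 0.001]
ft_force: [0.1, 0.0, -0.2]
width: 88.0
grasp_force: 0.0
```

```bash
cat >> h.py <<'E'
def go(x,y,z,yaw=None,h=180):
    "row (turn z, shift x,y,z) from now to TCP target; yaw = tool y angle, deg"
    o=ctrl.get_obs(); R=Ro.from_rotvec(o["orientation"]).as_matrix()
    cy=np.degrees(np.arctan2(R[1,1],R[0,1])); s=R.T@(np.array([x,y,z])-o["ee_pos"])/200
    dz=0 if yaw is None else -np.radians((yaw-cy+h)%360-h)/1.5
    print("t",round(o["t"],2),"pos",o["ee_pos"].round(1),"yaw",cy.round(1),"tilt",R[:,2].round(3),"F",o["ft_force"].round(1),"w",round(o["width"],1),"q6",o["qpos"][5].round(2),"| row tz",np.round(dz,3),"s",s.round(3))
E
python3 -c "
from h import *
go(464.5,-144.5,108.3,9.8)"
```

```text
t 1.85 pos [ 454.  -162.9  222.5] yaw 9.9 tilt [-0. -0. -1.] F [ 0.1  0.  -0.2] w 88.0 q6 -0.54 | row tz 0.001 s [0.082 0.068 0.571]
```

Request:
servo_tool --pt "0 0 0 0.082 0.068 0 87.8" --pt "0 0 0 0.082 0.068 0.15 87.8" --pt "0 0 0 0.082 0.068 0.35 87.8" --pt "0 0 0 0.082 0.068 0.5 87.8" --pt "0 0 0 0.082 0.068 0.571 87.8" --pt "0 0 0 0.082 0.068 0.571 70" --pt "0 0 0 0.082 0.068 0.571 30" --pt "0 0 0 0.082 0.068 0.571 30" --pt "0 0 0 0.082 0.068 0.571 30" --pt "0 0 0 0.082 0.068 0.571 30"

```text
t: 3.1
ee_pos: [464.8, -143.8, 108.9]
orientation: [2.024, 2.402, 0.0]
ft_force: [0.5, -0.5, 2.2]
width: 41.4
grasp_force: 26.7
```

Request:
servo_tool --pt "0 0 0 0 0 0 30" --pt "0 0 0 0 0 0 30" --pt "0 0 0 0 0 0 30" --pt "0 0 0 0 0 0 30"

```text
t: 3.6
ee_pos: [464.9, -143.9, 108.9]
orientation: [2.024, 2.402, 0.0]
ft_force: [-0.6, 0.8, 6.4]
width: 40.9
grasp_force: 30.0
```

```bash
python3 -c "
from h import *
go(529,108,216)
im,d=ctrl.get_image('scene');g=cv2.resize(im[120:300,240:500],None,fx=2.3,fy=2.3);cv2.imwrite('pics/grasp.png',g[:,:,::-1])"
```

```text
t 3.6 pos [ 464.9 -143.9  108.9] yaw 9.8 tilt [ 0.001 -0.    -1.   ] F [-0.6  0.8  6.4] w 40.9 q6 -0.5 | row tz 0 s [ 1.186  0.53  -0.536]
```

View pics/grasp.png

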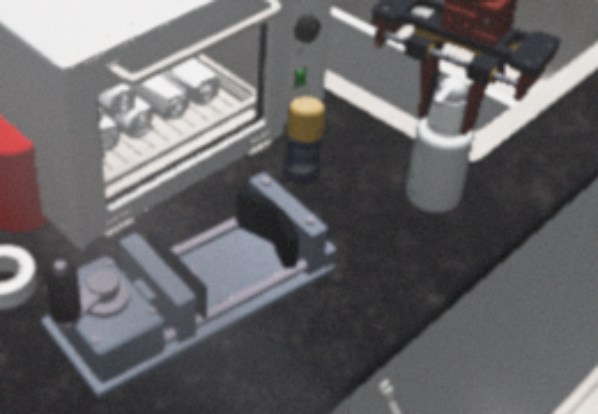

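The bottle is held at its collar, with the gripper at crop (460,40). I lift it, swing it over and turn the fingers to the vise's y.

Request:
servo_tool --pt "0 0 0 0 0 -0.1 30" --pt "0 0 0 0 0 -0.3 30" --pt "0 0 0 0 0 -0.53 30" --pt "0 0 -0.1 0.1 0.04 -0.53 30" --pt "0 0 -0.22 0.3 0.13 -0.53 30" --pt "0 0 -0.34 0.5 0.22 -0.53 30" --pt "0 0 -0.46 0.7 0.31 -0.53 30" --pt "0 0 -0.58 0.88 0.39 -0.53 30" --pt "0 0 -0.7 0.98 0.44 -0.53 30" --pt "0 0 -0.835 0.98 0.44 -0.53 30"

```text
t: 4.9
ee_pos: [517.7, 66.0, 213.6]
orientation: [-0.242, -3.131, -0.0]
ft_force: [-0.0, 0.3, -3.1]
width: 40.8
grasp_force: 29.9
```

```bash
python3 -c "
from h import *
go(529.3,107.6,122.5,81.6)"
```

```text
t 4.9 pos [517.7  66.  213.6] yaw 81.2 tilt [-0.001  0.    -1.   ] F [-0.   0.3 -3.1] w 40.8 q6 -1.31 | row tz -0.005 s [-0.026  0.215  0.456]
```

Request:
servo_tool --pt "0 0 -0.005 -0.013 0.11 0 30" --pt "0 0 -0.005 -0.026 0.215 0 30" --pt "0 0 -0.005 -0.026 0.215 0 30" --pt "0 0 -0.005 -0.026 0.215 0.15 30" --pt "0 0 -0.005 -0.026 0.215 0.3 30" --pt "0 0 -0.005 -0.026 0.215 0.4 30" --pt "0 0 -0.005 -0.026 0.215 0.445 30" --pt "0 0 -0.005 -0.026 0.215 0.445 30"

```text
t: 5.9
ee_pos: [529.8, 105.7, 125.1]
orientation: [-0.244, -3.131, 0.001]
ft_force: [0.2, 0.2, -3.0]
width: 40.7
grasp_force: 30.0
```

```bash
python3 -c "
from h import *
go(529.3,107.6,122.5,81.6)
a,_=ctrl.get_image('scene');b,_=ctrl.get_image('top')
g=np.vstack([cv2.resize(a[150:290,240:400],None,fx=2.2,fy=2.2),cv2.resize(b[160:260,240:400],None,fx=2.2,fy=2.2)]);cv2.imwrite('pics/bay.png',g[:,:,::-1])"
```

```text
t 5.9 pos [529.8 105.7 125.1] yaw 81.1 tilt [-0.001 -0.    -1.   ] F [ 0.2  0.2 -3. ] w 40.7 q6 -1.24 | row tz -0.006 s [0.004 0.009 0.013]
```

View pics/bay.png

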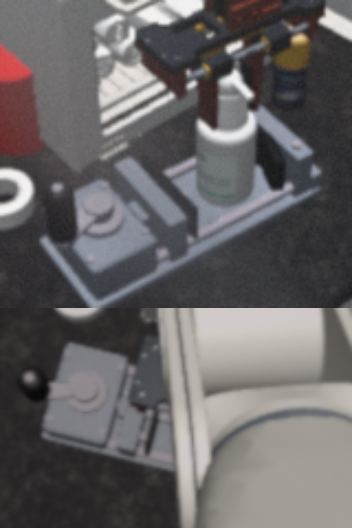

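The bottle hangs in the bay between the jaw and the V (crop 225,165). Next I feel for the V along the vise's -y.

Request:
servo_tool --pt "0 0 -0.005 0.002 -0.02 0.01 30" --pt "0 0 -0.005 0.002 -0.034 0.01 30" --pt "0 0 -0.005 0.002 -0.034 0.01 30"

```text
t: 6.38
ee_pos: [528.7, 99.0, 123.8]
orientation: [0.232, 3.133, 0.0]
ft_force: [0.6, 0.1, -4.4]
width: 40.9
grasp_force: 30.0
```

Request:
servo_tool --pt "0 0 0 0 -0.005 0 30" --pt "0 0 0 0 -0.01 0 30" --pt "0 0 0 0 -0.015 0 30" --pt "0 0 0 0 -0.015 0 30"

```text
t: 6.88
ee_pos: [528.2, 96.3, 123.5]
orientation: [-0.232, -3.133, 0.0]
ft_force: [0.5, 0.5, -3.7]
width: 41.0
grasp_force: 30.0
```

Request:
servo_tool --pt "0 0 0 0 -0.005 0 30" --pt "0 0 0 0 -0.01 0 30" --pt "0 0 0 0 -0.015 0 30" --pt "0 0 0 0 -0.015 0 30"

```text
t: 7.38
ee_pos: [527.8, 93.3, 123.5]
orientation: [-0.232, -3.133, 0.0]
ft_force: [0.1, 0.9, -2.8]
width: 40.9
grasp_force: 30.0
```

Request:
servo_tool --pt "0 0 0 0 -0.005 0 30" --pt "0 0 0 0 -0.01 0 30" --pt "0 0 0 0 -0.01 0 30"

```text
t: 7.75
ee_pos: [527.6, 91.6, 123.6]
orientation: [0.232, 3.133, 0.001]
ft_force: [-0.2, 2.6, -2.4]
width: 41.0
grasp_force: 29.9
```

Request:
servo_tool --pt "0 0 0 0 -0.005 0 30" --pt "0 0 0 0 -0.01 0 30" --pt "0 0 0 0 -0.01 0 30"

```text
t: 8.12
ee_pos: [528.0, 90.8, 123.9]
orientation: [0.233, 3.131, 0.004]
ft_force: [0.5, 9.7, -1.9]
width: 41.2
grasp_force: 29.9
```

Request:
servo_tool --pt "0 0 0 0 0.006 0 30" --pt "0 0 0 0 0.006 0.005 30" --pt "0 0 0 0 0.006 0.01 30" --pt "0 0 0 0 0.006 0.012 30"

```text
t: 8.62
ee_pos: [527.8, 91.2, 121.5]
orientation: [0.232, 3.132, 0.002]
ft_force: [-1.3, 5.7, 2.9]
width: 40.6
grasp_force: 30.0
```

Request:
servo_tool --pt "0 0 0 0 0 0.003 30" --pt "0 0 0 0 0 0.003 30"

```text
t: 8.88
ee_pos: [527.9, 91.2, 121.4]
orientation: [0.232, 3.132, 0.002]
ft_force: [-2.3, 5.3, 5.6]
width: 40.7
grasp_force: 30.0
```

Request:
servo_tool --pt "0 0 0 0 0.004 0 30" --pt "0 0 0 0 0.004 0 50" --pt "0 0 0 0 0.004 0 70" --pt "0 0 0 0 0.004 0 87.8" --pt "0 0 0 0 0.004 0 87.8" --pt "0 0 0 0 0.004 0 87.8"

```text
t: 9.62
ee_pos: [527.5, 91.3, 120.4]
orientation: [-0.232, -3.133, 0.0]
ft_force: [-0.5, -0.2, 0.3]
width: 86.0
grasp_force: 0.0
```

Request:
servo_tool --pt "0 0 0 0 0 -0.1 87.8" --pt "0 0 0 0 0 -0.3 87.8" --pt "0 0 0 0 0 -0.5 87.8" --pt "0 0 0 0 0 -0.5 87.8"

```text
t: 10.12
ee_pos: [529.5, 91.6, 223.5]
orientation: [0.231, 3.127, 0.002]
ft_force: [-0.2, -0.4, -0.9]
width: 87.6
grasp_force: 0.0
```

```bash
python3 -c "
from h import *
go(545.5,310.5,107,65)
a,_=ctrl.get_image('scene')
cv2.imwrite('pics/placed.png',cv2.resize(a[120:290,230:440],None,fx=2.5,fy=2.5)[:,:,::-1])"
```

```text
t 10.12 pos [529.5  91.6 223.5] yaw 81.5 tilt [ 0.006  0.001 -1.   ] F [-0.2 -0.4 -0.9] w 87.6 q6 -1.27 | row tz 0.192 s [0.086 1.093 0.584]
```

View pics/placed.png

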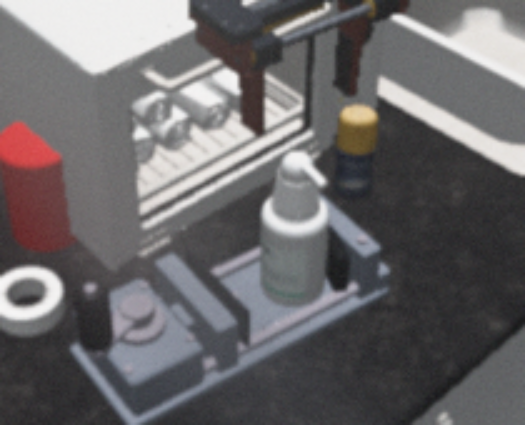

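The bottle stands upright in the V (crop 293,230). Now I go to the knob.

Request:
servo_tool --pt "0 0 0 0.02 0.25 0 87.8" --pt "0 0 0.1 0.04 0.5 0 87.8" --pt "0 0 0.192 0.06 0.75 0 87.8" --pt "0 0 0.192 0.08 1 0 87.8" --pt "0 0 0.192 0.08 1 0 87.8" --pt "0 0 0.192 0.08 1 0 87.8"

```text
t: 10.92
ee_pos: [540.2, 290.8, 218.8]
orientation: [-0.678, -3.065, 0.003]
ft_force: [0.7, 0.5, 0.4]
width: 87.8
grasp_force: 0.0
```

```bash
python3 -c "
from h import *
go(545.5,310.5,107,65)
P=cloud(info('scene'),ctrl.get_image('scene')[1]).reshape(-1,3)
q=P[np.all((P>[515,280,95])&(P<[575,340,140]),1)]; print(len(q),np.median(q,0))
im,d=ctrl.get_image('wrist');cv2.imwrite('pics/w.png',im[:,:,::-1])"
```

```text
t 10.93 pos [540.2 290.8 218.8] yaw 65.1 tilt [-0.003 -0.002 -1.   ] F [0.7 0.5 0.4] w 87.8 q6 -0.66 | row tz 0.001 s [0.016 0.102 0.559]
218 [536.02426535 317.6337148  118.46579075]
```

View pics/w.png

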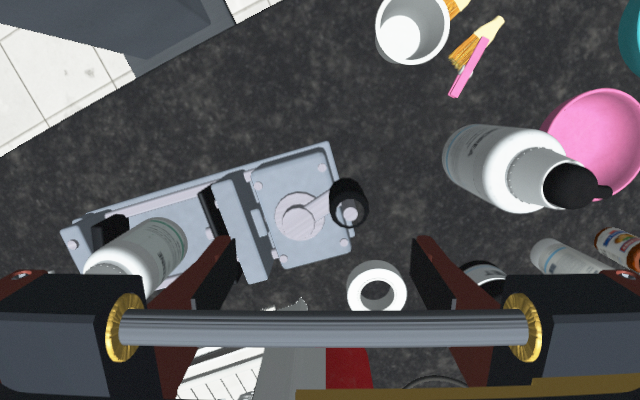

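The wrist view shows the knob at (349,203) and the hub at (298,216), with the bottle standing in the V on the left. I check both by ray casting.

```bash
python3 -c "
from h import *
ci=info('wrist'); im,d=ctrl.get_image('wrist')
P=cloud(ci,d); q=P[170:240,315:385].reshape(-1,3)
k=q[(q[:,2]>138)&(q[:,2]<155)]; print('knob',len(k),k.mean(0).round(1),k.min(0).round(),k.max(0).round())
q=P[180:260,255:345].reshape(-1,3); k=q[(q[:,2]>87)&(q[:,2]<96)]; print('hub',len(k),k.mean(0).round(1),k.min(0).round(),k.max(0).round())
from scipy.optimize import least_squares
p=P.reshape(-1,3);p=p[np.all((p>[515,280,95])&(p<[575,340,140]),1)]
s=least_squares(lambda c:np.hypot(p[:,0]-c[0],p[:,1]-c[1])-14.5,[545,310],loss='soft_l1');print(s.x,len(p))
"
```

```text
knob 812 [543.9 307.5 144.5] [533. 293. 138.] [561. 321. 152.]
hub 496 [554.4 258.7  87.8] [533. 244.  87.] [569. 304.  96.]
[547.32544255 306.94828929] 531
```

```bash
python3 -c "
from h import *
go(546.5,309.0,107,65)"
```

```text
t 11.07 pos [540.9 290.1 219.9] yaw 65.0 tilt [-0.001 -0.001 -1.   ] F [-0.   0.4 -0.4] w 87.8 q6 -0.66 | row tz -0.001 s [0.014 0.098 0.564]
```

Request:
servo_tool --pt "0 0 0 0.014 0.098 0 87.8" --pt "0 0 0 0.014 0.098 0.15 87.8" --pt "0 0 0 0.014 0.098 0.35 87.8" --pt "0 0 0 0.014 0.098 0.5 87.8" --pt "0 0 0 0.014 0.098 0.564 60" --pt "0 0 0 0.014 0.098 0.564 15" --pt "0 0 0 0.014 0.098 0.564 15" --pt "0 0 0 0.014 0.098 0.564 15" --pt "0 0 0 0.014 0.098 0.564 15" --pt "0 0 0 0.014 0.098 0.564 15"

```text
t: 12.32
ee_pos: [546.6, 309.9, 108.1]
orientation: [-0.679, -3.067, 0.002]
ft_force: [-3.3, -10.1, 9.7]
width: 31.5
grasp_force: 5.4
```

Request:
servo_tool --pt "0 0 0 0 0 0 15" --pt "0 0 0 0 0 0 15" --pt "0 0 0 0 0 0 15" --pt "0 0 0 0 0 0 15"

```text
t: 12.82
ee_pos: [546.2, 309.0, 108.1]
orientation: [-0.679, -3.066, 0.004]
ft_force: [-2.9, -6.3, 7.1]
width: 28.4
grasp_force: 30.0
```

```bash
python3 -c "
from h import *
go(546.5,309.0,107,65)"
```

```text
t 12.82 pos [546.2 309.  108.1] yaw 65.0 tilt [-0.002 -0.002 -1.   ] F [-2.9 -6.3  7.1] w 28.4 q6 -0.64 | row tz 0.0 s [-0.002  0.     0.005]
```

```bash
cat >> h.py <<'E'
def arc(cmd,C,th0,step,n=10,r=50):
    "rows (sx,sy) for clockwise arc from commanded point cmd"
    a=np.radians(65.0); X=np.array([-np.sin(a),np.cos(a)]); Y=np.array([np.cos(a),np.sin(a)])
    out=[]
    for i in range(1,n+1):
        t=th0-step*i; p=np.array(C)+r*np.array([np.cos(t),np.sin(t)]); d=(p-cmd)/200; out.append([float(round(d@X,3)),float(round(d@Y,3))])
    print(out); print("end th",round(t,4),"cmd",np.array(cmd)+200*(out[-1][0]*X+out[-1][1]*Y))
def st(C):
    o=ctrl.get_obs(); v=o["ee_pos"][:2]-C; r=np.hypot(*v); u=v/r; T=np.array([u[1],-u[0]]); F=o["ft_force"]
    print("t",round(o["t"],2),"pos",o["ee_pos"].round(1),"th",np.arctan2(v[1],v[0]).round(3),"r",r.round(2),"Frad",(F[:2]@u).round(1),"Ftan(cw+)",(F[:2]@T).round(1),"Fz",F[2].round(1),"w",round(o["width"],1))
E
python3 -c "
from h import *
C=(553.2,259.2); st(C); arc((546.5,309.0),C,1.71,.15)"
```

```text
t 12.82 pos [546.2 309.  108.1] th 1.711 r 50.34 Frad -5.8 Ftan(cw+) -3.7 Fz 7.1 w 28.4
[[-0.032, 0.016], [-0.068, 0.029], [-0.104, 0.037], [-0.142, 0.038], [-0.179, 0.035], [-0.215, 0.025], [-0.25, 0.011], [-0.282, -0.009], [-0.31, -0.033], [-0.335, -0.061]]
end th 0.21 cmd [602.06667894 269.62762146]
```

Request:
servo_tool --pt "0 0 0 -0.032 0.016 -0.003 15" --pt "0 0 0 -0.068 0.029 -0.003 15" --pt "0 0 0 -0.104 0.037 -0.003 15" --pt "0 0 0 -0.142 0.038 -0.003 15" --pt "0 0 0 -0.179 0.035 -0.003 15" --pt "0 0 0 -0.215 0.025 -0.003 15" --pt "0 0 0 -0.25 0.011 -0.003 15" --pt "0 0 0 -0.282 -0.009 -0.003 15" --pt "0 0 0 -0.31 -0.033 -0.003 15" --pt "0 0 0 -0.335 -0.061 -0.003 15"

```text
t: 14.08
ee_pos: [601.4, 271.8, 108.2]
orientation: [-0.679, -3.065, -0.001]
ft_force: [-4.5, 4.0, 1.5]
width: 28.6
grasp_force: 30.0
```

```bash
python3 -c "
from h import *
C=(553.2,259.2); st(C); arc((602.07,269.63),C,.21,.2)"
```

```text
t 14.07 pos [601.4 271.8 108.2] th 0.256 r 49.8 Frad -3.4 Ftan(cw+) -5.0 Fz 1.5 w 28.6
[[-0.026, -0.043], [-0.043, -0.09], [-0.05, -0.139], [-0.048, -0.189], [-0.035, -0.237], [-0.013, -0.282], [0.017, -0.322], [0.055, -0.354], [0.098, -0.379], [0.146, -0.395]]
end th -1.79 cmd [542.21896994 210.37213807]
```

Request:
servo_tool --pt "0 0 0 -0.026 -0.043 0 15" --pt "0 0 0 -0.043 -0.09 0 15" --pt "0 0 0 -0.05 -0.139 0 15" --pt "0 0 0 -0.048 -0.189 0 15" --pt "0 0 0 -0.035 -0.237 0 15" --pt "0 0 0 -0.013 -0.282 0 15" --pt "0 0 0 0.017 -0.322 0 15" --pt "0 0 0 0.055 -0.354 0 15" --pt "0 0 0 0.098 -0.379 0 15" --pt "0 0 0 0.146 -0.395 0 15"

```text
t: 15.32
ee_pos: [543.3, 210.4, 108.2]
orientation: [0.678, 3.065, -0.002]
ft_force: [3.9, -5.7, -3.2]
width: 28.4
grasp_force: 30.0
```

```bash
python3 -c "
from h import *
C=(552.9,259.0); st(C); arc((542.22,210.37),C,-1.79,.25)"
```

```text
t 15.32 pos [543.3 210.4 108.2] th -1.765 r 49.55 Frad 4.9 Ftan(cw+) -4.9 Fz -3.2 w 28.4
[[0.063, -0.007], [0.124, 0.003], [0.181, 0.028], [0.231, 0.066], [0.269, 0.115], [0.294, 0.172], [0.304, 0.233], [0.299, 0.296], [0.278, 0.354], [0.244, 0.406]]
end th -4.29 cmd [532.30878285 304.58596348]
```

```bash
python3 -c "
from h import *
C=(552.7,258.3); st(C); arc((542.22,210.37),C,-1.79,.25)"
```

```text
t 15.32 pos [543.3 210.4 108.2] th -1.764 r 48.83 Frad 4.9 Ftan(cw+) -4.9 Fz -3.2 w 28.4
[[0.062, -0.011], [0.124, -0.001], [0.181, 0.024], [0.23, 0.062], [0.268, 0.111], [0.293, 0.168], [0.304, 0.23], [0.298, 0.292], [0.278, 0.351], [0.243, 0.403]]
end th -4.29 cmd [532.23647345 303.95765516]
```

Request:
servo_tool --pt "0 0 0 0.062 -0.011 0 15" --pt "0 0 0 0.124 -0.001 0 15" --pt "0 0 0 0.181 0.024 0 15" --pt "0 0 0 0.23 0.062 0 15" --pt "0 0 0 0.268 0.111 0 15" --pt "0 0 0 0.293 0.168 0 15" --pt "0 0 0 0.304 0.23 0 15" --pt "0 0 0 0.298 0.292 0 15" --pt "0 0 0 0.278 0.351 0 15" --pt "0 0 0 0.243 0.403 0 15"

```text
t: 16.58
ee_pos: [531.4, 304.7, 108.1]
orientation: [-0.678, -3.065, 0.004]
ft_force: [-3.7, -5.8, 4.0]
width: 28.6
grasp_force: 30.0
```

```bash
python3 -c "
from h import *
C=(552.7,258.3); st(C); arc((532.24,303.96),C,-4.29,.25)"
```

```text
t 16.57 pos [531.4 304.7 108.1] th 2.001 r 51.03 Frad -3.8 Ftan(cw+) -5.8 Fz 4.0 w 28.6
[[-0.046, 0.041], [-0.101, 0.07], [-0.162, 0.085], [-0.224, 0.084], [-0.285, 0.067], [-0.339, 0.037], [-0.384, -0.007], [-0.416, -0.06], [-0.435, -0.119], [-0.439, -0.181]]
end th -6.79 cmd [596.51504263 234.04577473]
```

Request:
servo_tool --pt "0 0 0 -0.046 0.041 0 15" --pt "0 0 0 -0.101 0.07 0 15" --pt "0 0 0 -0.162 0.085 0 15" --pt "0 0 0 -0.224 0.084 0 15" --pt "0 0 0 -0.285 0.067 0 15" --pt "0 0 0 -0.339 0.037 0 15" --pt "0 0 0 -0.384 -0.007 0 15" --pt "0 0 0 -0.416 -0.06 0 15" --pt "0 0 0 -0.435 -0.119 0 15" --pt "0 0 0 -0.439 -0.181 0 15"

```text
t: 17.82
ee_pos: [597.3, 236.4, 108.2]
orientation: [0.679, 3.066, 0.003]
ft_force: [0.0, 6.1, -2.6]
width: 28.3
grasp_force: 30.0
```

```bash
python3 -c "
from h import *
C=(552.6,258.0); st(C); arc((596.52,234.05),C,-6.79,.12)
a,_=ctrl.get_image('scene')
cv2.imwrite('pics/mid.png',cv2.resize(a[120:290,230:440],None,fx=2.5,fy=2.5)[:,:,::-1])"
```

```text
t 17.82 pos [597.3 236.4 108.2] th -0.451 r 49.69 Frad -2.7 Ftan(cw+) -5.5 Fz -2.6 w 28.3
[[0.004, -0.032], [0.012, -0.061], [0.022, -0.089], [0.037, -0.115], [0.054, -0.14], [0.074, -0.162], [0.096, -0.182], [0.121, -0.199], [0.148, -0.213], [0.176, -0.223]]
end th -7.99 cmd [545.76919142 208.50483551]
```

View pics/mid.png

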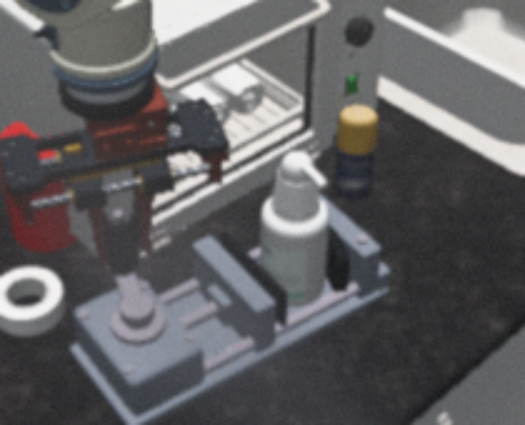

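The jaw (crop 240,290) has come close to the bottle and the bottle still stands in the V. I keep winding, more slowly.

Request:
servo_tool --pt "0 0 0 0.004 -0.032 0 15" --pt "0 0 0 0.012 -0.061 0 15" --pt "0 0 0 0.022 -0.089 0 15" --pt "0 0 0 0.037 -0.115 0 15" --pt "0 0 0 0.054 -0.14 0 15" --pt "0 0 0 0.074 -0.162 0 15" --pt "0 0 0 0.096 -0.182 0 15" --pt "0 0 0 0.121 -0.199 0 15" --pt "0 0 0 0.148 -0.213 0 15" --pt "0 0 0 0.176 -0.223 0 15"

```text
t: 19.12
ee_pos: [547.2, 209.7, 108.2]
orientation: [0.678, 3.065, -0.0]
ft_force: [5.0, -2.5, -6.0]
width: 28.6
grasp_force: 30.0
```

```bash
python3 -c "
from h import *
C=(552.6,258.0); st(C); arc((545.77,208.5),C,-7.99,.08)"
```

```text
t 19.12 pos [547.2 209.7 108.2] th -1.683 r 48.6 Frad 1.9 Ftan(cw+) -5.2 Fz -6.0 w 28.6
[[0.019, -0.005], [0.039, -0.009], [0.059, -0.011], [0.079, -0.011], [0.099, -0.01], [0.118, -0.007], [0.138, -0.003], [0.157, 0.003], [0.176, 0.01], [0.193, 0.019]]
end th -8.79 cmd [512.39246881 228.25703449]
```

Request:
servo_tool --pt "0 0 0 0.019 -0.005 0 15" --pt "0 0 0 0.039 -0.009 0 15" --pt "0 0 0 0.059 -0.011 0 15" --pt "0 0 0 0.079 -0.011 0 15" --pt "0 0 0 0.099 -0.01 0 15" --pt "0 0 0 0.118 -0.007 0 15" --pt "0 0 0 0.138 -0.003 0 15" --pt "0 0 0 0.157 0.003 0 15" --pt "0 0 0 0.176 0.01 0 15" --pt "0 0 0 0.193 0.019 0 15"

```text
t: 20.38
ee_pos: [513.0, 229.1, 108.2]
orientation: [0.678, 3.067, -0.002]
ft_force: [3.5, -4.6, -3.1]
width: 28.3
grasp_force: 30.0
```

```bash
python3 -c "
from h import *
C=(552.6,258.0); st(C); arc((512.39,228.26),C,-8.79,.06,6)"
```

```text
t 20.38 pos [513.  229.1 108.2] th -2.51 r 49.03 Frad -0.1 Ftan(cw+) -5.8 Fz -3.1 w 28.3
[[0.013, 0.008], [0.026, 0.016], [0.038, 0.025], [0.049, 0.035], [0.06, 0.046], [0.07, 0.057]]
end th -9.15 cmd [504.51953917 244.50856444]
```

Request:
servo_tool --pt "0 0 0 0.013 0.008 0 15" --pt "0 0 0 0.026 0.016 0 15" --pt "0 0 0 0.038 0.025 0 15" --pt "0 0 0 0.049 0.035 0 15" --pt "0 0 0 0.06 0.046 0 15" --pt "0 0 0 0.07 0.057 0 15" --pt "0 0 0 0.07 0.057 0 15"

```text
t: 21.25
ee_pos: [504.7, 245.5, 108.2]
orientation: [-0.678, -3.067, 0.002]
ft_force: [1.1, -3.8, -1.4]
width: 28.3
grasp_force: 30.0
```

```bash
python3 -c "
from h import *
C=(552.6,258.0); st(C); arc((504.52,244.51),C,-9.15,.05,6)"
```

```text
t 21.25 pos [504.7 245.5 108.2] th -2.885 r 49.47 Frad -0.1 Ftan(cw+) -4.0 Fz -1.4 w 28.3
[[0.008, 0.009], [0.015, 0.019], [0.022, 0.03], [0.029, 0.04], [0.035, 0.051], [0.04, 0.063]]
end th -9.45 cmd [502.5945278  259.31042421]
```

Request:
servo_tool --pt "0 0 0 0.008 0.009 0 15" --pt "0 0 0 0.015 0.019 0 15" --pt "0 0 0 0.022 0.03 0 15" --pt "0 0 0 0.029 0.04 0 15" --pt "0 0 0 0.035 0.051 0 15" --pt "0 0 0 0.04 0.063 0 15" --pt "0 0 0 0.04 0.063 0 15"

```text
t: 22.12
ee_pos: [502.8, 260.4, 108.2]
orientation: [-0.679, -3.067, 0.001]
ft_force: [1.0, -3.9, -1.8]
width: 28.3
grasp_force: 30.0
```

```bash
python3 -c "
from h import *
C=(552.6,258.0); st(C); arc((502.59,259.31),C,-9.45,.05,6)"
```

```text
t 22.12 pos [502.8 260.4 108.2] th 3.094 r 49.89 Frad -1.2 Ftan(cw+) -3.8 Fz -1.8 w 28.3
[[0.004, 0.011], [0.009, 0.023], [0.012, 0.035], [0.015, 0.047], [0.017, 0.06], [0.019, 0.072]]
end th -9.75 cmd [505.23173338 273.96678153]
```

Request:
servo_tool --pt "0 0 0 0.004 0.011 0 15" --pt "0 0 0 0.009 0.023 0 15" --pt "0 0 0 0.012 0.035 0 15" --pt "0 0 0 0.015 0.047 0 15" --pt "0 0 0 0.017 0.06 0 15" --pt "0 0 0 0.019 0.072 0 15" --pt "0 0 0 0.019 0.072 0 15"

```text
t: 23.0
ee_pos: [505.2, 274.8, 108.2]
orientation: [-0.679, -3.067, 0.002]
ft_force: [0.2, -4.2, -0.5]
width: 28.3
grasp_force: 30.0
```

```bash
python3 -c "
from h import *
C=(552.6,258.0); st(C); arc((505.23,273.97),C,-9.75,.05,6)"
```

```text
t 23.0 pos [505.2 274.8 108.2] th 2.8 r 50.31 Frad -1.6 Ftan(cw+) -3.9 Fz -0.5 w 28.3
[[0.001, 0.012], [0.002, 0.025], [0.001, 0.037], [0.001, 0.05], [-0.001, 0.062], [-0.003, 0.075]]
end th -10.05 cmd [512.1130586  287.31104585]
```

Request:
servo_tool --pt "0 0 0 0.001 0.012 0 15" --pt "0 0 0 0.002 0.025 0 15" --pt "0 0 0 0.001 0.037 0 15" --pt "0 0 0 0.001 0.05 0 15" --pt "0 0 0 -0.001 0.062 0 15" --pt "0 0 0 -0.003 0.075 0 15" --pt "0 0 0 -0.003 0.075 0 15"

```text
t: 23.88
ee_pos: [511.3, 287.5, 108.1]
orientation: [-0.678, -3.065, 0.005]
ft_force: [-1.8, -7.8, 2.4]
width: 28.5
grasp_force: 30.0
```

```bash
python3 -c "
from h import *
C=(552.6,258.0); st(C); arc((512.11,287.31),C,-10.05,.05,6)"
```

```text
t 23.88 pos [511.3 287.5 108.1] th 2.521 r 50.72 Frad -3.1 Ftan(cw+) -7.4 Fz 2.4 w 28.5
[[-0.003, 0.012], [-0.006, 0.024], [-0.01, 0.036], [-0.014, 0.048], [-0.019, 0.059], [-0.025, 0.07]]
end th -10.35 cmd [522.5581946  297.88521771]
```

Request:
servo_tool --pt "0 0 0 0 0 0 15" --pt "0 0 0 0 0 0 15" --pt "0 0 0 0 0 0 15"

```text
t: 24.25
ee_pos: [511.4, 287.5, 108.2]
orientation: [-0.679, -3.065, 0.004]
ft_force: [-1.1, -7.7, 2.7]
width: 28.4
grasp_force: 30.0
```

```bash
python3 -c "
from h import *
C=(552.6,258.0); st(C); arc((512.11,287.31),C,-10.05,.05,3)"
```

```text
t 24.25 pos [511.4 287.5 108.2] th 2.52 r 50.69 Frad -3.6 Ftan(cw+) -6.9 Fz 2.7 w 28.4
[[-0.003, 0.012], [-0.006, 0.024], [-0.01, 0.036]]
end th -10.2 cmd [516.96546706 292.99017954]
```

Request:
servo_tool --pt "0 0 0 -0.001 0.006 0 15" --pt "0 0 0 -0.003 0.012 0 15" --pt "0 0 0 -0.004 0.018 0 15" --pt "0 0 0 -0.006 0.024 0 15" --pt "0 0 0 -0.006 0.024 0 15" --pt "0 0 0 -0.006 0.024 0 15" --pt "0 0 0 -0.006 0.024 0 15"

```text
t: 25.12
ee_pos: [514.0, 291.0, 108.1]
orientation: [-0.678, -3.065, 0.006]
ft_force: [-2.9, -8.1, 3.9]
width: 28.3
grasp_force: 30.0
```

```bash
python3 -c "
from h import *
st((552.6,258.0))"
```

```text
t 25.12 pos [514.  291.  108.1] th 2.435 r 50.8 Frad -3.0 Ftan(cw+) -8.1 Fz 3.9 w 28.3
```

Request:
servo_tool --pt "0 0 0 -0.002 0.006 0 15" --pt "0 0 0 -0.004 0.012 0 15" --pt "0 0 0 -0.006 0.019 0 15" --pt "0 0 0 -0.006 0.019 0 15" --pt "0 0 0 -0.006 0.019 0 15" --pt "0 0 0 -0.006 0.019 0 15"

```text
t: 25.88
ee_pos: [516.4, 293.8, 108.1]
orientation: [-0.678, -3.064, 0.006]
ft_force: [-4.8, -8.4, 5.4]
width: 28.5
grasp_force: 30.0
```

```bash
python3 -c "
from h import *
st((552.6,258.0))"
```

```text
t 25.88 pos [516.4 293.8 108.1] th 2.362 r 50.89 Frad -2.6 Ftan(cw+) -9.4 Fz 5.4 w 28.5
```

The held knob pushes back about 9.4 N, in the middle of the firm range, so I let go and retreat upwards.

Request:
servo_tool --pt "0 0 0 0 0 0 40" --pt "0 0 0 0 0 0 60" --pt "0 0 0 0 0 0 87.8" --pt "0 0 0 0 0 0 87.8" --pt "0 0 0 0 0 0 87.8" --pt "0 0 0 0 0 -0.1 87.8" --pt "0 0 0 0 0 -0.3 87.8" --pt "0 0 0 0 0 -0.55 87.8" --pt "0 0 0 0 0 -0.7 87.8" --pt "0 0 0 0 0 -0.7 87.8"

```text
t: 27.12
ee_pos: [519.6, 296.4, 250.9]
orientation: [0.678, 3.063, 0.006]
ft_force: [0.3, -0.1, -0.8]
width: 87.9
grasp_force: 0.0
```

```bash
python3 -c "
from h import *
st((552.6,258.0))
a,d=ctrl.get_image('scene'); P=cloud(info('scene'),d).reshape(-1,3)
q=P[np.all((P>[470,280,95])&(P<[575,340,146]),1)]; print('knob',len(q),np.median(q,0))
cv2.imwrite('pics/end.png',cv2.resize(a[100:370,130:460],None,fx=2.2,fy=2.2)[:,:,::-1])"
```

```text
t 27.12 pos [519.6 296.4 250.9] th 2.281 r 50.58 Frad -0.3 Ftan(cw+) 0.1 Fz -0.8 w 87.9
knob 285 [507.44820489 300.76825653 125.38530607]
```

View pics/end.png

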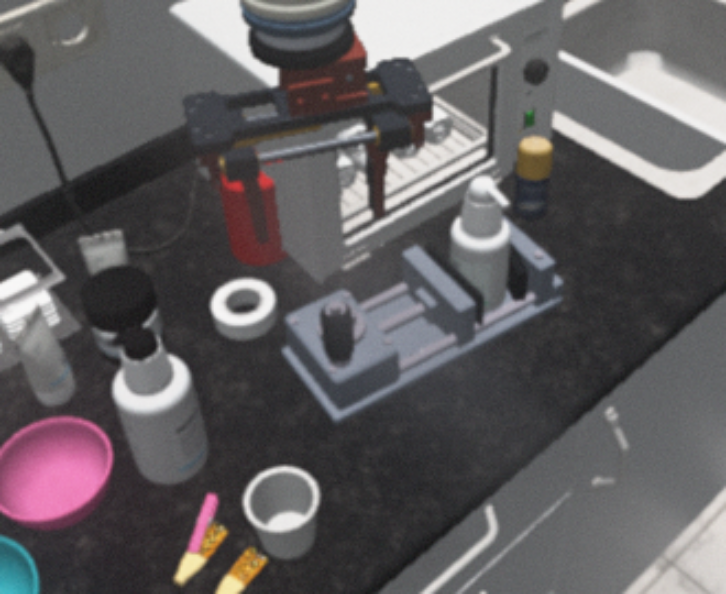

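The bottle (480,250) is upright between the jaw and the V. The knob (338,330) has stayed where I let go of it, the bystanders have not moved, and the gripper is clear. I hand the job in.

```bash
python3 -c "
from workcell import ctrl
print(ctrl.close_job())"
```

```text
the job is handed in; nothing more can be done
None
```

The bottle stands upright in the vise, gripped against the V block (the held knob pushed back about 9.4 N before release). The crank is released, the other things look undisturbed in the last picture, and the job was handed in at about 27 s; no verdict was returned.

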